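# Line up the motors by size on the test strip

### The job

Set the four loose motors upright, shaft up, on the four cork pads of the test strip, one in the middle of each pad, in order of size: the smallest on the pad next to the grey test box and each one larger than the last, so that the largest is farthest from it. Set them down gently, never tip one over, and leave all four standing free.

Things in the scene. Friction and masses are not known exactly. Their poses are not given: they have to be found in the camera images.
- motor_a: The smallest of the four motors: an upright steel cylinder with black end caps, 36 mm in diameter and 54 mm high, plus a thin shaft, 6 mm thick, standing 16 mm out of its top. Starts upright on the table. Origin: centre of its underside; z points up along the shaft. Round: yaw means nothing. About 0.18 kg (varies by a quarter).
- motor_b: The second smallest of the four motors: an upright steel cylinder with black end caps, 42 mm in diameter and 66 mm high, plus a thin shaft, 6 mm thick, standing 16 mm out of its top. Starts upright on the table. Origin: centre of its underside; z points up along the shaft. Round: yaw means nothing. About 0.27 kg (varies by a quarter).
- motor_c: The second largest of the four motors: an upright steel cylinder with black end caps, 48 mm in diameter and 78 mm high, plus a thin shaft, 6 mm thick, standing 16 mm out of its top. Starts upright on the table. Origin: centre of its underside; z points up along the shaft. Round: yaw means nothing. About 0.4 kg (varies by a quarter).
- motor_d: The largest of the four motors: an upright steel cylinder with black end caps, 54 mm in diameter and 90 mm high, plus a thin shaft, 6 mm thick, standing 16 mm out of its top. Starts upright on the table. Origin: centre of its underside; z points up along the shaft. Round: yaw means nothing. About 0.55 kg (varies by a quarter).
- pad_1: One of four like square cork pads, 64 x 64 x 6 mm, in a straight row, 80 mm centre to centre, on an aluminium strip (86 x 480 mm, 8 mm thick) fixed to the table. Origin: centre of its underside, 8 mm above the table, so a motor on it stands 14 mm above the table. y axis along the row. Names do not tell the order in the row: go by position.
- pad_2: One of four like square cork pads, 64 x 64 x 6 mm, in a straight row, 80 mm centre to centre, on an aluminium strip (86 x 480 mm, 8 mm thick) fixed to the table. Origin: centre of its underside, 8 mm above the table, so a motor on it stands 14 mm above the table. y axis along the row. Names do not tell the order in the row: go by position.
- pad_3: One of four like square cork pads, 64 x 64 x 6 mm, in a straight row, 80 mm centre to centre, on an aluminium strip (86 x 480 mm, 8 mm thick) fixed to the table. Origin: centre of its underside, 8 mm above the table, so a motor on it stands 14 mm above the table. y axis along the row. Names do not tell the order in the row: go by position.
- pad_4: One of four like square cork pads, 64 x 64 x 6 mm, in a straight row, 80 mm centre to centre, on an aluminium strip (86 x 480 mm, 8 mm thick) fixed to the table. Origin: centre of its underside, 8 mm above the table, so a motor on it stands 14 mm above the table. y axis along the row. Names do not tell the order in the row: go by position.
- tester: Small grey test box, 56 x 50 mm, 42 mm high, round black socket on top; fixed on the strip in line with the pads, at either end of the row, 80 mm from the nearest pad's centre. Origin: centre of its underside, 8 mm above the table. At the other end stands a yellow screw bin of the same footprint, 30 mm high.
Things that resemble listed ones, but are neither listed nor needed, are in the scene too. What is shaped like the motor_c but green or pink is not meant.

How it is judged:
By the outcome, as a careful person would: the job done as asked, in the order asked, and still so for the second after the job is handed in, with the robot touching nothing.
It also fails if it takes over 112 s, if anything falls off the work surface, if the arm or the gripper's body presses on something with over 40 N, if the wrist force passes 120 N, or if a joint passes its speed limit or range.

### The arm

A 7-joint arm with a two-finger parallel gripper is mounted at the origin on the work surface. World frame = base frame: x ahead of the robot, y to its left, z up, the work surface at z = 0. Lengths are in mm, angles in rad, forces in N, time in s.
With the tool pointing down it reaches from about 425 to 875 mm from the base axis. Payload 8.4 kg.
Tool frame: the origin (TCP) lies at the very end of the fingers, on their centre line; the grasp point (between the pads) lies 19 mm behind it (bot.grasp_offset is the distance from the TCP to the grasp point, in mm); z points along the fingers, y is the line along which they close (so a half turn about z gives the same grasp; the last joint's range is limited). The gripper opens to 87 mm and grips with 3 to 60 N. Pads are 19 mm wide; open, the fingers measure 117 mm over their backs; the gripper's body (75 mm by 190 mm) begins 51 mm behind the grasp point.
Start: joints at [1.24, 0.333, 0.04, 1.465, -0.013, 1.343, -0.059], TCP at [149.303, -632.591, 222.546] pointing down, gripper open.
Joint ranges: [-2.58, 2.58], [-0.38, 2.09], [-1.3, 1.39], [0.25, 2.4], [-1.5, 4.64], [0.08, 2.09], [-2.65, 2.65]. Speed limits (rad/s): [2.22, 2.22, 2.79, 2.79, 3.14, 3.14, 3.14].

### API

Orientations are given as [roll, pitch, yaw] about the fixed x, y, z axes, in that order (R = Rz(yaw) Ry(pitch) Rx(roll)).
In Python, from station import monitor, optics, job, bot gives the robot as it stands.
- The arm moves only by the tool servo_tool, never from a script. Its argument "increments" is a list of rows, each a list of 3 entries, a list of its own where there are three numbers: the shift along the world's x, y, z in units of 40 mm (1.0 is 40 mm), then the turn about the world's z in units of 6 degrees (1.0 is 6 degrees), then the opening, from -1 (shut) to 1 (fully open). In form: [[[x, y, z], spin, gripper], ...]. A call has 1 to 10 rows; each row shifts and turns the commanded pose from where the row before left it; what a row does not reach is not made up. A row lasts 1/10 s, in which the tool goes at most 50 mm and 8.59 degrees, less where a joint would pass 70% of its speed; a pose out of reach is approached as far as the arm can. A call is refused whole if a number of a shift passes 1 or a number of a turn 1, either way. A call with a gripper value outside its range is refused whole. The fingers move at their own pace and stop on an object; the grip force is fixed at half the most. Time passes only in rows, so rows that do not move let the fingers close. It gives the time, the measured TCP pose, the force, the opening and the grip force at its end, in the units of the state.
- monitor.observe(): the state, without advancing time (a new reading comes with each control period).
- optics.capture(name): name is "scene" or "top" or "wrist"; returns a dict with "image" (480x640x3 uint8, blue, green, red), "fx", "fy", "cx", "cy" (pixels), "k1" (the pictures are not rectified: a ray, as slopes to the right and down, at radius r is drawn at 1 + k1 r^2 times it, then the intrinsics apply), "R" (3x3) and "t" (3): a world point X has camera coordinates R X + t. Camera axes: x right, y down, z forward; pixel columns grow to the right and rows downward; lengths in mm; the calibration is good to about 2 mm. A picture is of the moment at which its call begins. There is no depth.
- job.sign_off(): hands the job in; it is judged then, once.
The state is a dict: "time_s": time; "joints": joint angles; "qd": joint speeds; "tau": joint torques, N m; "eef_pos": TCP position; "orientation": TCP orientation; "force": force on the tool from outside, world axes, zero at the start; "moment": the same for the moment, N m; "opening": finger opening in mm; "finger_force": force on a finger pad.
Only numpy, scipy, OpenCV 4.12 (cv2) and the standard library are available. Lean on these libraries where they do the work, as an engineer would, in place of code of your own. Each camera call takes 0.05 s, during which the arm holds its last target. There are 200 camera calls.

## Working session

There is one attempt and no reset: what is moved stays moved. The work goes in short steps, Python scripts to look and compute and a tool call to move; the robot and the scene stay as the last step left them, time stands still between calls to the robot, and variables do not carry over. Pictures are saved under pics/ and viewed, at most 14 in all, crops included, and the job is handed in when it is done.

Besides the shell and the picture viewer there is one more tool, called after "Call:" in YAML: its name, and indented under it one key for each argument. servo_tool: Moves the arm, as the interface text tells. Its arguments: {"type":"object","properties":{"increments":{"type":"array","items":{"type":"array"}}},"required":["increments"]}

```bash
mkdir -p pics; ls; cat > h.py <<'E'
import numpy as np, cv2, pickle
def K(c): return np.array([[c['fx'],0,c['cx']],[0,c['fy'],c['cy']],[0,0,1.]])
def ray(c,u,v):
    xd,yd=(u-c['cx'])/c['fx'],(v-c['cy'])/c['fy']
    x,y=cv2.undistortPoints(np.array([[[u,v]]],float),K(c),np.array([c['k1'],0,0,0.]))[0,0]
    R=np.array(c['R']);t=np.array(c['t'])
    return -R.T@t, R.T@np.array([x,y,1.])
def onz(c,u,v,z):
    o,d=ray(c,u,v); return o+d*(z-o[2])/d[2]
def tri(obs):
    A=np.zeros((3,3));b=np.zeros(3);L=[]
    for c,u,v in obs:
        o,d=ray(c,u,v);d=d/np.linalg.norm(d);P=np.eye(3)-np.outer(d,d);A+=P;b+=P@o;L.append((P,o))
    X=np.linalg.solve(A,b);return X,[np.linalg.norm(P@(X-o)) for P,o in L]
def proj(c,X):
    p=np.array(c['R'])@np.array(X,float)+np.array(c['t']);x,y=p[:2]/p[2];s=1+c['k1']*(x*x+y*y)
    return c['fx']*x*s+c['cx'],c['fy']*y*s+c['cy']
def cap(n,tag):
    from station import optics
    c=optics.capture(n);pickle.dump(c,open(f'pics/{tag}.pkl','wb'));cv2.imwrite(f'pics/{tag}.png',c['image']);return c
def load(tag): return pickle.load(open(f'pics/{tag}.pkl','rb'))
E
python3 - <<'E'
from h import *
from station import monitor
for n in ['scene','top','wrist']:
    c=cap(n,n+'0');print(n,c['fx'],c['k1'],-np.array(c['R']).T@np.array(c['t']))
print(monitor.observe())
E
```

```text
pics
scene 438.50220994663016 -0.005345219481782612 [1075.97378535 -413.23547649  460.19688883]
top 613.1341338542355 -0.1421698150071763 [ 345.27037546   -9.77657278 1217.48225258]
wrist 375.5572899731461 -0.008319577625467934 [ 221.98909906 -614.04035671  382.08922629]
{'time_s': 0.15, 'joints': array([ 1.23976904,  0.33377931,  0.03989981,  1.46606485, -0.01338623,
        1.34328582, -0.05847254]), 'qd': array([-0.00012658, -0.00063585,  0.00053036, -0.00207839, -0.00143299,
       -0.00114073, -0.00052205]), 'tau': array([ 2.26333868e-03, -6.56847310e+01,  1.33731063e+00, -4.04107082e+01,
       -5.94985206e-02,  4.19286371e-02,  1.52162934e-04]), 'eef_pos': array([ 149.21716508, -632.27001633,  221.84570976]), 'orientation': array([-3.14032560e+00,  1.05537017e-04,  2.31818816e-01]), 'force': array([-0.28848825, -0.11030403, -0.47977541]), 'moment': array([-0.03769475, -0.04460793,  0.03981245]), 'finger_force': 0.0, 'opening': 86.9248187046776}
```

View pics/scene0.png

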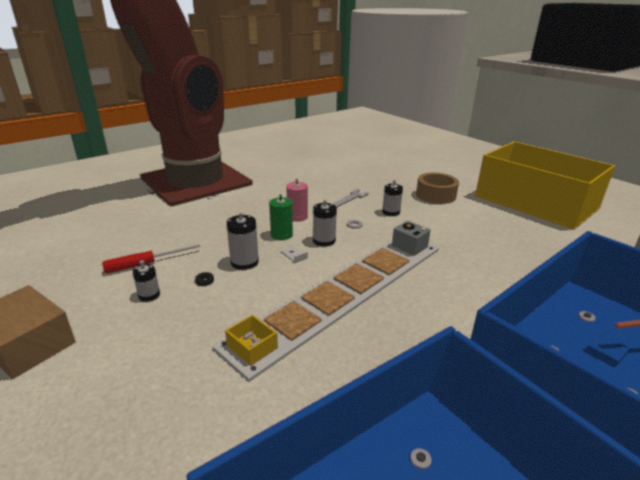

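View pics/top0.png

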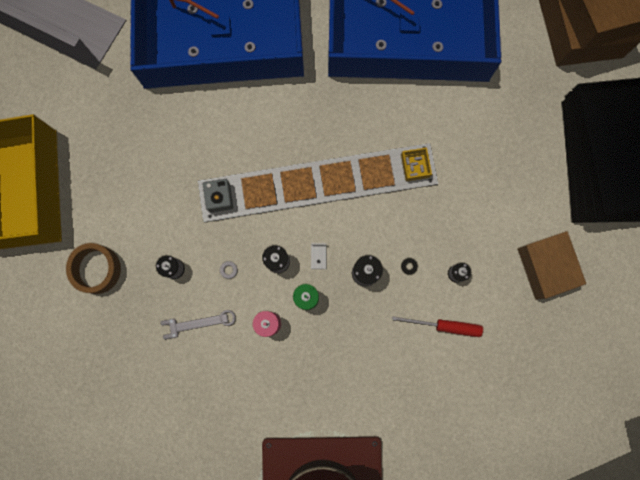

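Scene image: black/steel motors at (147,281), (242,241), (324,223) and (392,199). The tester is at (411,237) and the yellow bin at (251,340). Top image: motors at (460,272), (367,271), (275,259) and (169,267). The tester is at (218,195), the bin at (416,165), and the pads at (259,190), (298,184), (337,178) and (376,172).

Possible confusions for motor_c: the green cylinder, top (306,297), and the pink one, top (266,324). Both are decoys. I'll crop close to check sizes.

```bash
python3 - <<'E'
from h import *
S=load('scene0')['image'];T=load('top0')['image']
def crop(I,u,v,h,s=196):
    return cv2.resize(I[v-h:v+h,u-h:u+h],(s,s),interpolation=cv2.INTER_CUBIC)
a=np.hstack([crop(S,u,v,35) for u,v in [(147,281),(242,241),(324,223),(392,199)]])
b=np.hstack([crop(T,u,v,28) for u,v in [(460,272),(367,271),(275,259),(169,267)]])
c=cv2.resize(T[145:225,190:446],(784,245-53))
cv2.imwrite('pics/m1.png',np.vstack([a,b,c]))
E
```

```text
(no output)
```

View pics/m1.png

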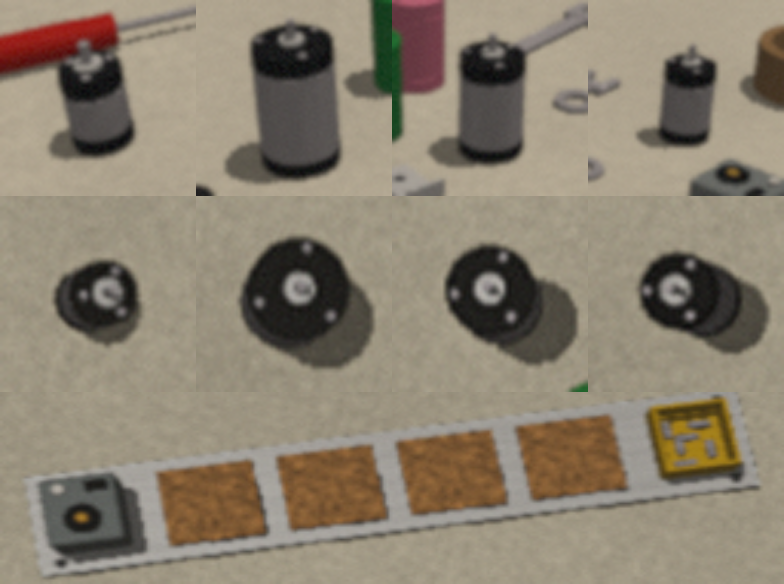

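The steel motors grow in the order (460,272) = a, (169,267) = b, (275,259) = c, (367,271) = d. The tester is beside the left pad in the top view. Next I triangulate.

```bash
python3 - <<'E'
from h import *
S=load('scene0');T=load('top0')
for n,t,s in [('a',(462.9,271.4),(143.4,269.6)),('b',(165.9,265.9),(394.1,186.5)),('c',(274.4,257.6),(324.7,208)),('d',(368.7,269.6),(240.9,219.6))]:
    X,e=tri([(T,*t),(S,*s)]);z=dict(a=54,b=66,c=78,d=90)[n]
    print(n,X.round(1),np.round(e,1),'top@z',onz(T,*t,z).round(1),'scene@z',onz(S,*s,z).round(1))
def quads(c,box):
    x0,y0,x1,y1=box;I=c['image'][y0:y1,x0:x1]
    h=cv2.cvtColor(I,cv2.COLOR_BGR2HSV);m=cv2.inRange(h,(5,100,60),(19,255,255))
    m=cv2.morphologyEx(cv2.morphologyEx(m,cv2.MORPH_CLOSE,np.ones((3,3))),cv2.MORPH_OPEN,np.ones((5,5)))
    out=[]
    for k in cv2.findContours(m,cv2.RETR_EXTERNAL,cv2.CHAIN_APPROX_NONE)[0]:
        if cv2.contourArea(k)>300:
            q=cv2.approxPolyDP(cv2.convexHull(k),0.06*cv2.arcLength(k,True),True)[:,0]+[x0,y0]
            d=np.vstack([q,q[:1]])
            if len(q)==4:
                # diagonal intersection
                L=lambda a,b:np.cross([*a,1.],[*b,1.])
                p=np.cross(L(q[0],q[2]),L(q[1],q[3]));out.append((p[:2]/p[2],cv2.contourArea(k)))
            else: out.append((k[:,0].mean(0)+[x0,y0],-cv2.contourArea(k)))
    return out
qt=sorted(quads(T,(190,140,446,230)),key=lambda p:p[0][0]);qs=sorted(quads(S,(200,220,450,380)),key=lambda p:-p[0][0])
for q in (qt,qs):print([(p.round(1).tolist(),a) for p,a in q])
for (p,_),(r,_) in zip(qt,qs):
    X,e=tri([(T,*p),(S,*r)]);print(X.round(1),np.round(e,1),onz(T,*p,14).round(1),onz(S,*r,14).round(1))
# tester
print(onz(T,218,195,50))
E
```

```text
a [ 430.4 -276.7   54.5] [1.6 1.6] top@z [ 429.9 -278.4   54. ] scene@z [ 430.6 -275.2   54. ]
b [449.7 289.3  65.4] [1.2 1.2] top@z [448.8 288.2  66. ] scene@z [451.  289.6  66. ]
c [460.8  80.4  76. ] [0.6 0.6] top@z [460.3  79.8  78. ] scene@z [464.3  78.4  78. ]
d [434.4 -93.5  92.4] [1.4 1.4] top@z [433.9 -95.   90. ] scene@z [430.9 -90.2  90. ]
[([258.3, 190.8], 890.5), ([297.7, 184.3], 896.5), ([336.7, 177.8], 884.5), ([376.4, 171.4], 873.0)]
[([385.2, 259.9], 569.5), ([358.0, 277.5], 689.5), ([326.8, 297.1], 852.0), ([291.9, 319.6], 1062.0)]
[602.1 116.6  12.4] [0.1 0.1] [601.7 116.4  14. ] [603.8 114.9  14. ]
[614.1  37.2  11.9] [0. 0.] [613.7  37.1  14. ] [616.3  35.2  14. ]
[625.7 -41.9  11.9] [0.6 0.6] [625.6 -41.3  14. ] [627.6 -44.2  14. ]
[ 638.  -121.6   12.1] [0.2 0.2] [ 637.4 -121.6   14. ] [ 639.9 -122.7   14. ]
[587.38754715 191.43173898  50.        ]
```

Triangulation agrees with the stated heights and the 80 mm pitch:

| Motor | Position x, y (mm) | Target pad | Pad centre x, y (mm) |
|---|---|---|---|
| a | (430, -277) | P1 | (602, 116.5) |
| b | (449.5, 289) | P2 | (614, 37) |
| c | (461, 80) | P3 | (626, -42) |
| d | (434, -94) | P4 | (638, -121.5) |

Fingers will close across the row, at yaw ≈ 1.72. Moving toward motor a while turning.

Call:
servo_tool:
  increments:
    - [[0.5,0.6,0],0.8,1]
    - [[0.7,0.85,0],1,1]
    - [[0.7,0.85,0],1,1]
    - [[0.7,0.85,0],1,1]
    - [[0.7,0.85,0],1,1]
    - [[0.7,0.85,0],1,1]
    - [[0.7,0.85,0],1,1]
    - [[0.7,0.85,0],1,1]
    - [[0.7,0.85,0],1,1]
    - [[0.5,0.6,0],1,1]

```text
time_s: 1.15
eef_pos: [415.0, -309.7, 222.6]
orientation: [3.141, -0.0, 1.265]
force: [-0.2, -0.5, 0.3]
opening: 87.0
finger_force: 0.0
```

Call:
servo_tool:
  increments:
    - [[0.2,0.4,0],1,1]
    - [[0.15,0.4,0],1,1]
    - [[0,0,0],1,1]
    - [[0,0,0],1,1]
    - [[0,0,0],0.35,1]
    - [[0,0,0],0,1]
    - [[0,0,0],0,1]

```text
time_s: 1.85
eef_pos: [427.2, -280.6, 222.4]
orientation: [-3.141, -0.0, 1.712]
force: [-0.3, -0.3, -0.1]
opening: 87.4
finger_force: 0.0
```

```bash
python3 - <<'E'
from h import *
from station import monitor
c=cap('wrist','w1');s=monitor.observe();print(s['eef_pos'],s['orientation'],s['joints'].round(2))
print(proj(c,[430.4,-276.7,54]),proj(c,[*s['eef_pos'][:2],54]), -c['R'].T@c['t'])
E
```

```text
[ 427.19996438 -280.59369292  222.43079031] [-3.14139584e+00 -1.26232690e-04  1.71219799e+00] [ 0.86  0.07 -0.38  1.78  0.03  1.29  0.61]
(np.float64(321.96871849292967), np.float64(223.22925294554483)) (np.float64(317.81412925539524), np.float64(226.93250813576304)) [ 415.10007048 -204.28903692  382.77378531]
```

View pics/w1.png

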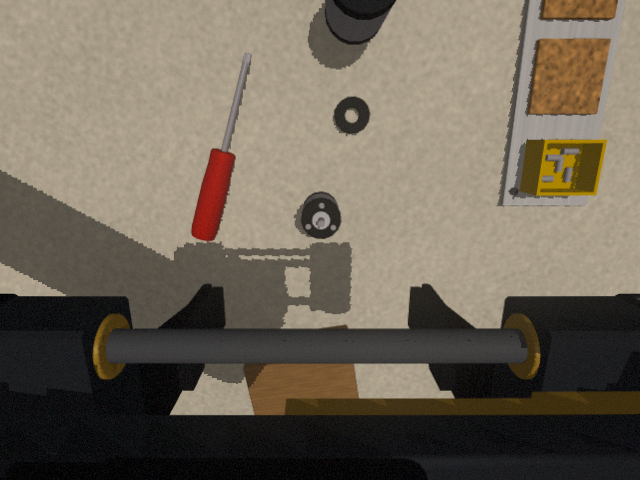

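The wrist view shows motor a's shaft boss at (321,222), against a predicted (322,223), so the estimates agree within about 2 mm. Descending and grasping.

Call:
servo_tool:
  increments:
    - [[0.08,0.11,-0.8],0,1]
    - [[0,0,-1],0,1]
    - [[0,0,-1],0,1]
    - [[0,0,-1],0,1]
    - [[0,0,-0.8],0,1]
    - [[0,0,-0.4],0,1]
    - [[0,0,-0.25],0,1]
    - [[0,0,0],0,1]
    - [[0,0,0],0,1]

```text
time_s: 2.8
eef_pos: [431.1, -276.5, 13.3]
orientation: [3.141, 0.001, 1.713]
force: [0.1, -0.3, 0.2]
opening: 87.0
finger_force: 0.0
```

Call:
servo_tool:
  increments:
    - [[0,0,0],0,-0.2]
    - [[0,0,0],0,-0.3]
    - [[0,0,0],0,-0.4]
    - [[0,0,0],0,-1]
    - [[0,0,0],0,-1]
    - [[0,0,0],0,-1]
    - [[0,0,0],0,-1]
    - [[0,0,0],0,-1]
    - [[0,0,0],0,-1]

```text
time_s: 3.7
eef_pos: [430.5, -276.2, 12.5]
orientation: [-3.142, -0.0, 1.714]
force: [0.3, -0.0, 1.1]
opening: 35.4
finger_force: 30.0
```

Call:
servo_tool:
  increments:
    - [[0,0,0.3],0,-1]
    - [[0,0,0.8],0,-1]
    - [[0,0,0.9],0,-1]
    - [[0,0,0.8],0,-1]
    - [[0.2,0.4,0.7],0,-1]
    - [[0.35,0.8,0],0,-1]
    - [[0.4,0.9,0],0,-1]
    - [[0.4,0.9,0],0,-1]
    - [[0.4,0.9,0],0,-1]
    - [[0.4,0.9,0],0,-1]

```text
time_s: 4.7
eef_pos: [516.8, -82.7, 153.4]
orientation: [3.141, 0.0, 1.713]
force: [1.0, -0.2, -2.0]
opening: 35.2
finger_force: 30.0
```

Call:
servo_tool:
  increments:
    - [[0.4,0.9,0],0,-1]
    - [[0.4,0.9,0],0,-1]
    - [[0.4,0.9,0],0,-1]
    - [[0.4,0.9,0],0,-1]
    - [[0.34,0.9,0],0,-1]
    - [[0.3,0.7,0],0,-1]
    - [[0.2,0.3,0],0,-1]
    - [[0,0,0],0,-1]
    - [[0,0,0],0,-1]

```text
time_s: 5.6
eef_pos: [613.9, 134.5, 152.5]
orientation: [-3.141, 0.001, 1.713]
force: [-0.0, -0.7, -1.9]
opening: 35.4
finger_force: 30.0
```

```bash
python3 - <<'E'
from h import *
from station import monitor
c=cap('wrist','w2');s=monitor.observe();print(s['eef_pos'],s['orientation'],s['joints'].round(2),s['force'])
x,y,z=s['eef_pos']
print('a top',proj(c,[x,y,z-12.5+54]),'pad centre',proj(c,[602,116.5,14]))
E
```

```text
[613.96458562 133.90559041 152.55813622] [-3.14093414e+00  1.13451378e-03  1.71187800e+00] [ 0.22  0.41 -0.65  1.58  0.26  1.24 -0.33] [ 0.30899268 -0.40827071 -1.61276463]
a top (np.float64(319.5383719387053), np.float64(361.5664194642916)) pad centre (np.float64(300.75300931507735), np.float64(253.82588335770203))
```

View pics/w2.png

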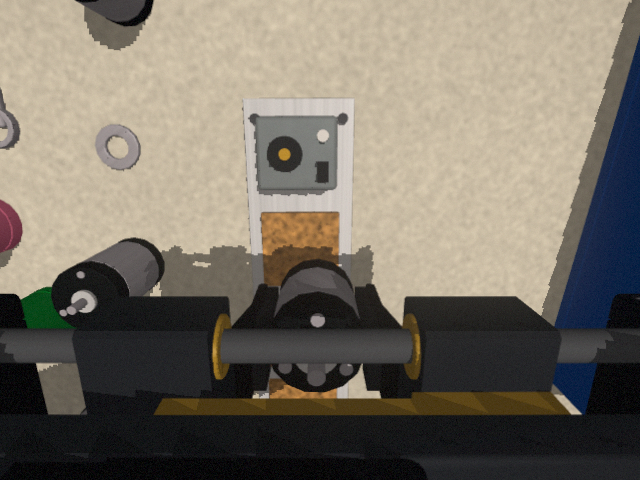

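```bash
python3 - <<'E'
from h import *
c=load('w2')
d=np.array([-12.,79.4])/80.3
print('far edge',proj(c,[*(np.array([602,116.5])+32*d),14]))
for r in (17,18): print('rim',proj(c,[*(np.array([614,134])+r*d),140]))
for k in ([302,212],): print(onz(c,*k,14))
print('rim meas',onz(c,318,262,140))
E
```

```text
far edge (np.float64(299.99437628910493), np.float64(216.10977454340514))
rim (np.float64(318.64739176677966), np.float64(267.1980905684555))
rim (np.float64(318.63513355078675), np.float64(265.25582283860444))
[598.38218471 151.72055662  14.        ]
rim meas [610.76549811 153.4066301  140.        ]
```

Wrist biases largely cancel, so the aim for pad 1 is (602, 117). Lowering.

Call:
servo_tool:
  increments:
    - [[-0.3,-0.42,0],0,-1]
    - [[0,0,-0.6],0,-1]
    - [[0,0,-0.9],0,-1]
    - [[0,0,-0.7],0,-1]
    - [[0,0,-0.4],0,-1]
    - [[0,0,-0.2],0,-1]
    - [[0,0,-0.1],0,-1]
    - [[0,0,0],0,-1]
    - [[0,0,0],0,-1]

```text
time_s: 6.55
eef_pos: [602.9, 119.2, 37.8]
orientation: [3.14, 0.0, 1.714]
force: [0.4, 0.2, -1.9]
opening: 35.3
finger_force: 30.0
```

Call:
servo_tool:
  increments:
    - [[-0.02,-0.05,-0.08],0,-1]
    - [[0,0,-0.06],0,-1]
    - [[0,0,-0.05],0,-1]
    - [[0,0,-0.03],0,-1]
    - [[0,0,-0.02],0,-1]
    - [[0,0,-0.02],0,-1]
    - [[0,0,0],0,-1]
    - [[0,0,0],0,-1]

```text
time_s: 7.35
eef_pos: [601.3, 117.1, 26.6]
orientation: [-3.142, 0.0, 1.714]
force: [-3.0, -0.9, 5.5]
opening: 35.1
finger_force: 30.0
```

Contact (5.5 N up). Release slowly, rise and look.

Call:
servo_tool:
  increments:
    - [[0,0,0],0,-0.1]
    - [[0,0,0],0,0.1]
    - [[0,0,0],0,0.4]
    - [[0,0,0],0,1]
    - [[0,0,0],0,1]
    - [[0,0,0],0,1]
    - [[0,0,0],0,1]

```text
time_s: 8.05
eef_pos: [601.3, 117.0, 26.1]
orientation: [3.142, -0.0, 1.714]
force: [-0.4, 0.1, -0.3]
opening: 79.5
finger_force: 0.0
```

Call:
servo_tool:
  increments:
    - [[0,0,0.3],0,1]
    - [[0,0,0.7],0,1]
    - [[0,0,1],0,1]
    - [[0,0,1],0,1]
    - [[0,0,1],0,1]
    - [[0,0,0.5],0,1]
    - [[-0.8,0.6,0],0,1]
    - [[-0.8,0.8,0],0,1]
    - [[-0.8,0.8,0],0,1]
    - [[-0.8,0.8,0],0,1]

```text
time_s: 9.05
eef_pos: [471.9, 238.2, 207.2]
orientation: [3.14, 0.0, 1.714]
force: [0.9, -0.1, -0.9]
opening: 87.0
finger_force: 0.0
```

Call:
servo_tool:
  increments:
    - [[-0.6,0.7,0],0,1]
    - [[0,0.5,0],0,1]
    - [[0,0,0],0,1]
    - [[0,0,0],0,1]

```text
time_s: 9.45
eef_pos: [449.3, 285.0, 206.7]
orientation: [3.141, 0.0, 1.714]
force: [-0.1, -0.8, 0.7]
opening: 87.2
finger_force: 0.0
```

```bash
python3 - <<'E'
from h import *
from station import monitor
w=cap('wrist','w3');t=cap('top','t3');c=cap('scene','s3');s=monitor.observe();print(s['eef_pos'],s['orientation'][2],s['joints'].round(2))
print('b',proj(w,[449.7,289,66]))
def crop(I,p,h,s=390):
    u,v=map(int,p);print(u,v);return cv2.resize(I[v-h:v+h,u-h:u+h],(s,s),interpolation=cv2.INTER_CUBIC)
cv2.imwrite('pics/m3.png',np.hstack([crop(t['image'],proj(t,[602,116.5,14]),30),crop(c['image'],proj(c,[602,116.5,40]),30)]))
E
```

```text
[449.88992877 283.83959766 206.23057897] 1.7117390974421367 [ 0.08  0.18 -0.8   1.74  0.14  1.28 -0.61]
b (np.float64(318.92249873790036), np.float64(229.92811131170373))
258 190
386 247
```

View pics/m3.png

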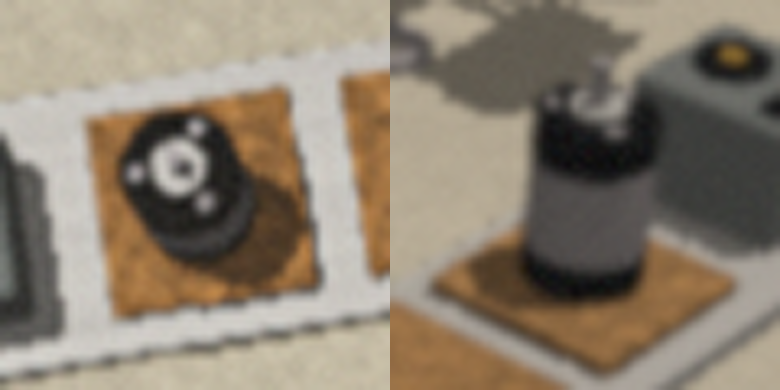

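View pics/w3.png

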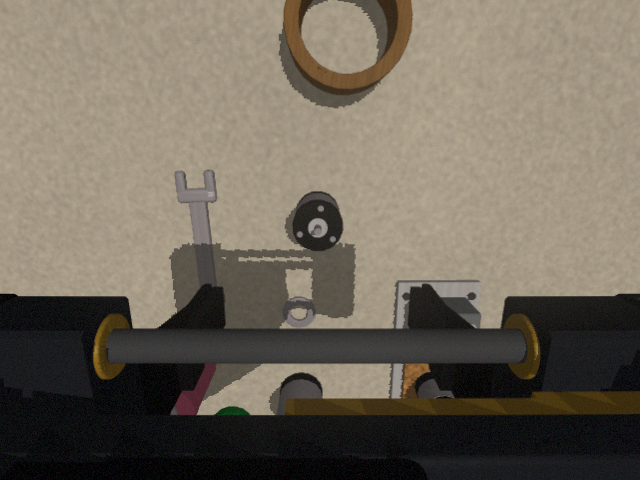

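Motor a stands upright on the pad: boss at top-crop (180,167) and scene-crop (210,105). In the wrist view, motor b's boss is at (317.5,227), against a predicted (319,230).

```bash
python3 - <<'E'
from h import *
t=load('t3');c=load('s3');w=load('w3')
p=(258-30+180*60/390,190-30+167*60/390);q=(386-30+210*60/390,247-30+105*60/390)
print(tri([(t,*p),(c,*q)]),onz(t,*p,68),onz(c,*q,68))
print('b',onz(w,317.5,227,66))
E
```

```text
(array([601.0302852 , 116.58574409,  69.59957722]), [np.float64(1.4592681934951137), np.float64(1.4592681934951148)]) [600.37882304 115.65204125  68.        ] [599.62789435 120.27587194  68.        ]
b [448.18226866 291.2829284   66.        ]
```

Motor a is centred to about 1 mm. Now motor b, at (449.5, 289.5).

Call:
servo_tool:
  increments:
    - [[0,0.14,-0.7],0,1]
    - [[0,0,-1],0,1]
    - [[0,0,-1],0,1]
    - [[0,0,-0.9],0,1]
    - [[0,0,-0.6],0,1]
    - [[0,0,-0.35],0,1]
    - [[0,0,-0.08],0,1]
    - [[0,0,0],0,1]
    - [[0,0,0],0,1]

```text
time_s: 10.5
eef_pos: [450.2, 291.1, 22.3]
orientation: [3.14, -0.001, 1.713]
force: [0.2, 0.1, -0.4]
opening: 86.9
finger_force: 0.0
```

Call:
servo_tool:
  increments:
    - [[0,0,0],0,-0.1]
    - [[0,0,0],0,-0.1]
    - [[0,0,0],0,-0.3]
    - [[0,0,0],0,-1]
    - [[0,0,0],0,-1]
    - [[0,0,0],0,-1]
    - [[0,0,0],0,-1]
    - [[0,0,0],0,-1]

```text
time_s: 11.3
eef_pos: [449.3, 290.6, 20.9]
orientation: [-3.142, -0.0, 1.714]
force: [0.6, -0.3, 0.2]
opening: 41.6
finger_force: 30.0
```

Call:
servo_tool:
  increments:
    - [[0,0,0.3],0,-1]
    - [[0,0,0.8],0,-1]
    - [[0,0,0.9],0,-1]
    - [[0,0,0.8],0,-1]
    - [[0.2,-0.34,0.7],0,-1]
    - [[0.5,-0.8,0],0,-1]
    - [[0.6,-0.9,0],0,-1]
    - [[0.6,-0.9,0],0,-1]
    - [[0.6,-0.9,0],0,-1]
    - [[0.6,-0.9,0],0,-1]

```text
time_s: 12.3
eef_pos: [573.7, 99.5, 161.6]
orientation: [-3.142, 0.0, 1.714]
force: [1.5, -0.0, -2.7]
opening: 41.5
finger_force: 30.0
```

Call:
servo_tool:
  increments:
    - [[0.6,-0.8,0],0,-1]
    - [[0.3,-0.5,0],0,-1]
    - [[0.12,-0.29,0],0,-1]
    - [[0,0,0],0,-1]
    - [[0,0,-0.5],0,-1]
    - [[0,0,-0.8],0,-1]
    - [[0,0,-0.7],0,-1]
    - [[0,0,-0.5],0,-1]
    - [[0,0,-0.3],0,-1]
    - [[0,0,0],0,-1]

```text
time_s: 13.3
eef_pos: [612.6, 38.9, 47.8]
orientation: [-3.139, -0.001, 1.716]
force: [0.9, -1.3, -2.7]
opening: 41.3
finger_force: 30.0
```

Call:
servo_tool:
  increments:
    - [[0.03,-0.04,-0.1],0,-1]
    - [[0,0,-0.08],0,-1]
    - [[0,0,-0.05],0,-1]
    - [[0,0,-0.03],0,-1]
    - [[0,0,-0.02],0,-1]
    - [[0,0,-0.02],0,-1]
    - [[0,0,0],0,-1]
    - [[0,0,0],0,-1]

```text
time_s: 14.1
eef_pos: [615.3, 35.8, 37.0]
orientation: [3.142, -0.0, 1.714]
force: [0.3, 0.9, -2.0]
opening: 41.3
finger_force: 30.0
```

Call:
servo_tool:
  increments:
    - [[-0.03,0.04,-0.02],0,-1]
    - [[0,0,-0.02],0,-1]
    - [[0,0,-0.01],0,-1]
    - [[0,0,-0.01],0,-1]
    - [[0,0,0],0,-1]
    - [[0,0,0],0,-1]

```text
time_s: 14.7
eef_pos: [614.0, 37.6, 35.0]
orientation: [-3.141, -0.0, 1.714]
force: [-4.9, 0.4, 6.2]
opening: 41.4
finger_force: 30.0
```

Call:
servo_tool:
  increments:
    - [[0,0,0],0,0]
    - [[0,0,0],0,0.2]
    - [[0,0,0],0,0.5]
    - [[0,0,0],0,1]
    - [[0,0,0],0,1]
    - [[0,0,0],0,1]
    - [[0,0,0],0,1]

```text
time_s: 15.4
eef_pos: [614.1, 37.4, 34.5]
orientation: [-3.142, -0.0, 1.714]
force: [0.5, -0.1, 0.1]
opening: 82.2
finger_force: 0.0
```

Call:
servo_tool:
  increments:
    - [[0,0,0.3],0,1]
    - [[0,0,0.7],0,1]
    - [[0,0,1],0,1]
    - [[0,0,1],0,1]
    - [[0,0,1],0,1]
    - [[-0.8,0.2,0.3],0,1]
    - [[-0.9,0.2,0],0,1]
    - [[-0.9,0.2,0],0,1]
    - [[-0.8,0.2,0],0,1]
    - [[-0.4,0.25,0],0,1]

```text
time_s: 16.4
eef_pos: [459.9, 79.8, 207.4]
orientation: [3.141, 0.002, 1.714]
force: [-0.7, 1.2, 0.3]
opening: 86.6
finger_force: 0.0
```

Call:
servo_tool:
  increments:
    - [[0,0,0],0,1]
    - [[0,0,0],0,1]
    - [[0,0,0],0,1]

```text
time_s: 16.7
eef_pos: [462.8, 79.0, 206.9]
orientation: [3.141, -0.0, 1.713]
force: [0.1, -0.9, -1.3]
opening: 86.7
finger_force: 0.0
```

```bash
python3 - <<'E'
from h import *
from station import monitor
w=cap('wrist','w4');t=cap('top','t4');c=cap('scene','s4');s=monitor.observe();print(s['eef_pos'],s['orientation'][2],s['joints'].round(2))
print('c',proj(w,[461,80,78]))
def crop(I,p,h,s=260):
    u,v=map(int,p);print(u,v);return cv2.resize(I[v-h:v+h,u-h:u+h],(s,s),interpolation=cv2.INTER_CUBIC)
cv2.imwrite('pics/m4.png',np.hstack([crop(t['image'],proj(t,[614,37,14]),30),crop(c['image'],proj(c,[614,37,40]),30),crop(w['image'],proj(w,[461,80,78]),50)]))
E
```

```text
[462.57614832  79.19167086 206.46380795] 1.713040302913519 [ 0.45  0.01 -0.71  1.88  0.01  1.26 -0.12]
c (np.float64(315.7106041926706), np.float64(236.75182530084464))
297 184
358 264
315 236
```

View pics/m4.png

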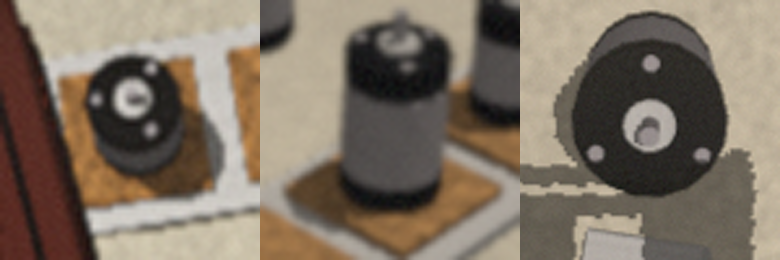

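Motor b is upright on pad 2: boss at top (297.7,176.6) and scene (360.8,243.7). In the wrist view, motor c's boss is at (315,234), against a predicted (315.7,236.8).

```bash
python3 - <<'E'
from h import *
t=load('t4');c=load('s4');w=load('w4')
print(tri([(t,297.7,176.6),(c,360.8,243.7)]),onz(t,297.7,176.6,80),onz(c,360.8,243.7,80))
print('c',onz(w,315,234,78))
E
```

```text
(array([614.43061929,  35.58882193,  82.08828987]), [np.float64(1.6847572895549292), np.float64(1.6847572895548975)]) [613.82419548  34.35806584  80.        ] [612.55741828  39.72704333  80.        ]
c [460.12106829  82.15736459  78.        ]
```

Call:
servo_tool:
  increments:
    - [[-0.04,0.03,-0.6],0,1]
    - [[0,0,-1],0,1]
    - [[0,0,-1],0,1]
    - [[0,0,-0.9],0,1]
    - [[0,0,-0.5],0,1]
    - [[0,0,-0.28],0,1]
    - [[0,0,0],0,1]
    - [[0,0,0],0,1]
    - [[0,0,0],0,1]

```text
time_s: 17.75
eef_pos: [461.6, 80.8, 36.6]
orientation: [3.14, 0.0, 1.713]
force: [0.0, 0.3, -0.7]
opening: 86.8
finger_force: 0.0
```

Call:
servo_tool:
  increments:
    - [[0,0,0],0,0.2]
    - [[0,0,0],0,0.1]
    - [[0,0,0],0,0]
    - [[0,0,0],0,-0.3]
    - [[0,0,0],0,-1]
    - [[0,0,0],0,-1]
    - [[0,0,0],0,-1]
    - [[0,0,0],0,-1]

```text
time_s: 18.55
eef_pos: [460.8, 80.6, 35.4]
orientation: [3.141, -0.0, 1.714]
force: [1.8, -0.1, -0.4]
opening: 47.5
finger_force: 30.0
```

Call:
servo_tool:
  increments:
    - [[0,0,0.3],0,-1]
    - [[0,0,0.8],0,-1]
    - [[0,0,0.9],0,-1]
    - [[0,0,0.8],0,-1]
    - [[0.3,-0.2,0.2],0,-1]
    - [[0.6,-0.5,0],0,-1]
    - [[0.8,-0.6,0],0,-1]
    - [[0.8,-0.6,0],0,-1]
    - [[0.8,-0.6,0],0,-1]
    - [[0.5,-0.4,0],0,-1]

```text
time_s: 19.55
eef_pos: [613.7, -37.9, 155.3]
orientation: [-3.141, -0.0, 1.712]
force: [-0.0, 0.7, -2.6]
opening: 47.4
finger_force: 30.0
```

Call:
servo_tool:
  increments:
    - [[0.33,-0.16,0],0,-1]
    - [[0,0,0],0,-1]
    - [[0,0,-0.5],0,-1]
    - [[0,0,-0.8],0,-1]
    - [[0,0,-0.6],0,-1]
    - [[0,0,-0.3],0,-1]
    - [[0,0,-0.1],0,-1]
    - [[0,0,0],0,-1]
    - [[0,0,0],0,-1]
    - [[0,0,0],0,-1]

```text
time_s: 20.55
eef_pos: [626.5, -41.7, 64.7]
orientation: [3.14, 0.0, 1.714]
force: [0.3, -0.3, -3.3]
opening: 47.5
finger_force: 30.0
```

Call:
servo_tool:
  increments:
    - [[-0.01,0,-0.1],0,-1]
    - [[0,0,-0.1],0,-1]
    - [[0,0,-0.07],0,-1]
    - [[0,0,-0.05],0,-1]
    - [[0,0,-0.02],0,-1]
    - [[0,0,-0.02],0,-1]
    - [[0,0,-0.01],0,-1]
    - [[0,0,0],0,-1]
    - [[0,0,0],0,-1]

```text
time_s: 21.45
eef_pos: [625.1, -41.8, 49.5]
orientation: [-3.141, 0.0, 1.713]
force: [-5.1, -0.7, 7.3]
opening: 47.3
finger_force: 30.0
```

Call:
servo_tool:
  increments:
    - [[0,0,0],0,0.15]
    - [[0,0,0],0,0.3]
    - [[0,0,0],0,0.5]
    - [[0,0,0],0,1]
    - [[0,0,0],0,1]
    - [[0,0,0],0,1]
    - [[0,0,0],0,1]

```text
time_s: 22.15
eef_pos: [625.3, -41.8, 48.5]
orientation: [-3.142, -0.0, 1.713]
force: [-0.2, -0.0, -0.8]
opening: 84.5
finger_force: 0.0
```

Call:
servo_tool:
  increments:
    - [[0,0,0.3],0,1]
    - [[0,0,0.7],0,1]
    - [[0,0,1],0,1]
    - [[0,0,1],0,1]
    - [[0,0,1],0,1]
    - [[-0.8,-0.2,0.2],0,1]
    - [[-0.9,-0.25,0],0,1]
    - [[-0.9,-0.25,0],0,1]
    - [[-0.9,-0.25,0],0,1]
    - [[-0.8,-0.2,0],0,1]

```text
time_s: 23.15
eef_pos: [451.7, -88.1, 217.3]
orientation: [3.141, 0.001, 1.713]
force: [-0.3, -0.0, 0.5]
opening: 87.1
finger_force: 0.0
```

Call:
servo_tool:
  increments:
    - [[-0.48,-0.15,0],0,1]
    - [[0,0,0],0,1]
    - [[0,0,0],0,1]
    - [[0,0,0],0,1]

```text
time_s: 23.55
eef_pos: [435.0, -93.3, 217.1]
orientation: [3.141, 0.0, 1.715]
force: [0.3, -0.3, 0.1]
opening: 86.9
finger_force: 0.0
```

```bash
python3 - <<'E'
from h import *
from station import monitor
w=cap('wrist','w5');t=cap('top','t5');c=cap('scene','s5');s=monitor.observe();print(s['eef_pos'],s['orientation'][2],s['joints'].round(2))
print('d',proj(w,[434,-94,90]))
def crop(I,p,h,s=260):
    u,v=map(int,p);print(u,v);return cv2.resize(I[v-h:v+h,u-h:u+h],(s,s),interpolation=cv2.INTER_CUBIC)
cv2.imwrite('pics/m5.png',np.hstack([crop(t['image'],proj(t,[626,-42,14]),30),crop(c['image'],proj(c,[626,-42,50]),35),crop(w['image'],proj(w,[434,-94,90]),50)]))
E
```

```text
[434.692138   -93.28625215 216.46854223] 1.7146565154518496 [ 0.73 -0.06 -0.58  1.92 -0.04  1.28  0.3 ]
d (np.float64(316.43481131136656), np.float64(239.5252942003686))
337 177
327 278
316 239
```

View pics/m5.png

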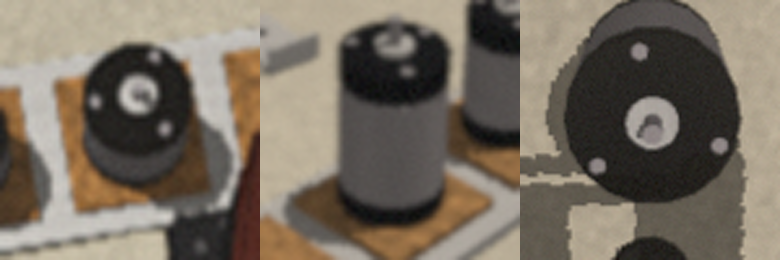

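Motor c is upright and centred on pad 3. Motor d's boss is at wrist (316.8,236), with the same small bias as before. Descending on d.

Call:
servo_tool:
  increments:
    - [[-0.01,0.01,-0.6],0,1]
    - [[0,0,-1],0,1]
    - [[0,0,-1],0,1]
    - [[0,0,-0.9],0,1]
    - [[0,0,-0.5],0,1]
    - [[0,0,-0.28],0,1]
    - [[0,0,0],0,1]
    - [[0,0,0],0,1]
    - [[0,0,0],0,1]

```text
time_s: 24.6
eef_pos: [434.8, -93.6, 46.5]
orientation: [3.14, 0.001, 1.714]
force: [0.6, 0.7, -0.1]
opening: 87.2
finger_force: 0.0
```

Call:
servo_tool:
  increments:
    - [[0,0,0],0,0.35]
    - [[0,0,0],0,0.28]
    - [[0,0,0],0,0.2]
    - [[0,0,0],0,0]
    - [[0,0,0],0,-1]
    - [[0,0,0],0,-1]
    - [[0,0,0],0,-1]
    - [[0,0,0],0,-1]

```text
time_s: 25.4
eef_pos: [434.6, -93.4, 45.7]
orientation: [3.14, 0.0, 1.714]
force: [5.0, 0.2, 1.1]
opening: 53.6
finger_force: 30.0
```

Call:
servo_tool:
  increments:
    - [[0,0,0.2],0,-1]
    - [[0,0,0.7],0,-1]
    - [[0,0,0.9],0,-1]
    - [[0,0,0.8],0,-1]
    - [[0.3,-0.1,0.4],0,-1]
    - [[0.6,-0.1,0],0,-1]
    - [[0.9,-0.1,0],0,-1]
    - [[0.9,-0.1,0],0,-1]
    - [[0.9,-0.1,0],0,-1]
    - [[0.8,-0.1,0],0,-1]

```text
time_s: 26.4
eef_pos: [609.5, -117.8, 164.1]
orientation: [-3.138, -0.001, 1.713]
force: [0.7, -0.4, -4.4]
opening: 53.8
finger_force: 30.0
```

Call:
servo_tool:
  increments:
    - [[0.5,-0.1,0],0,-1]
    - [[0.18,0,0],0,-1]
    - [[0,0,0],0,-1]
    - [[0,0,-0.5],0,-1]
    - [[0,0,-0.8],0,-1]
    - [[0,0,-0.6],0,-1]
    - [[0,0,-0.3],0,-1]
    - [[0,0,-0.1],0,-1]
    - [[0,0,0],0,-1]
    - [[0,0,0],0,-1]

```text
time_s: 27.4
eef_pos: [637.6, -121.4, 74.9]
orientation: [3.14, 0.001, 1.714]
force: [-0.8, -0.7, -5.4]
opening: 53.7
finger_force: 30.0
```

Call:
servo_tool:
  increments:
    - [[0.01,0,-0.1],0,-1]
    - [[0,0,-0.1],0,-1]
    - [[0,0,-0.07],0,-1]
    - [[0,0,-0.05],0,-1]
    - [[0,0,-0.03],0,-1]
    - [[0,0,-0.02],0,-1]
    - [[0,0,-0.01],0,-1]
    - [[0,0,0],0,-1]
    - [[0,0,0],0,-1]

```text
time_s: 28.3
eef_pos: [637.3, -121.4, 59.7]
orientation: [-3.141, 0.001, 1.714]
force: [-6.2, 0.8, 8.5]
opening: 53.3
finger_force: 29.9
```

Call:
servo_tool:
  increments:
    - [[0,0,0],0,0.3]
    - [[0,0,0],0,0.45]
    - [[0,0,0],0,0.6]
    - [[0,0,0],0,1]
    - [[0,0,0],0,1]
    - [[0,0,0],0,1]
    - [[0,0,0],0,1]

```text
time_s: 29.0
eef_pos: [637.3, -121.4, 58.1]
orientation: [-3.142, -0.0, 1.714]
force: [-0.2, -0.3, -0.2]
opening: 86.1
finger_force: 0.0
```

Call:
servo_tool:
  increments:
    - [[0,0,0.3],0,1]
    - [[0,0,0.7],0,1]
    - [[0,0,1],0,1]
    - [[0,0,1],0,1]
    - [[0,0,1],0,1]
    - [[-0.7,-0.7,0.2],0,1]
    - [[-0.7,-0.8,0],0,1]
    - [[-0.7,-0.8,0],0,1]
    - [[-0.7,-0.8,0],0,1]
    - [[-0.7,-0.8,0],0,1]

```text
time_s: 30.0
eef_pos: [496.2, -278.4, 227.3]
orientation: [3.141, 0.001, 1.714]
force: [0.2, -1.4, 0.4]
opening: 87.1
finger_force: 0.0
```

Call:
servo_tool:
  increments:
    - [[-0.3,-0.8,0],0,1]
    - [[0,-0.8,0],0,1]
    - [[0,-0.5,0],0,1]
    - [[0,0,0],0,1]

```text
time_s: 30.4
eef_pos: [484.6, -364.2, 226.3]
orientation: [-3.142, 0.0, 1.71]
force: [0.0, 0.0, -0.6]
opening: 87.4
finger_force: 0.0
```

```bash
python3 - <<'E'
from h import *
t=cap('top','t6');c=cap('scene','s6')
P=[[602,116.5],[614,37],[626,-42],[638,-121.5]];H=[54,66,78,90]
for p,h in zip(P,H):print(np.round(proj(t,[*p,14+h]),1),np.round(proj(c,[*p,14+h]),1))
A=cv2.resize(t['image'][140:230,195:445],(800,288),interpolation=cv2.INTER_CUBIC)
B=cv2.resize(c['image'][215:365,220:445],(465,310),interpolation=cv2.INTER_CUBIC)
cv2.imwrite('pics/m6.png',np.vstack([A,np.hstack([B,np.zeros((310,335,3),np.uint8)])]))
E
```

```text
[255.3 184.9] [387.8 234.3]
[296.3 176.5] [360.2 244.5]
[337.9 168.1] [328.4 256.4]
[380.5 159.7] [290.8 270.4]
```

View pics/m6.png

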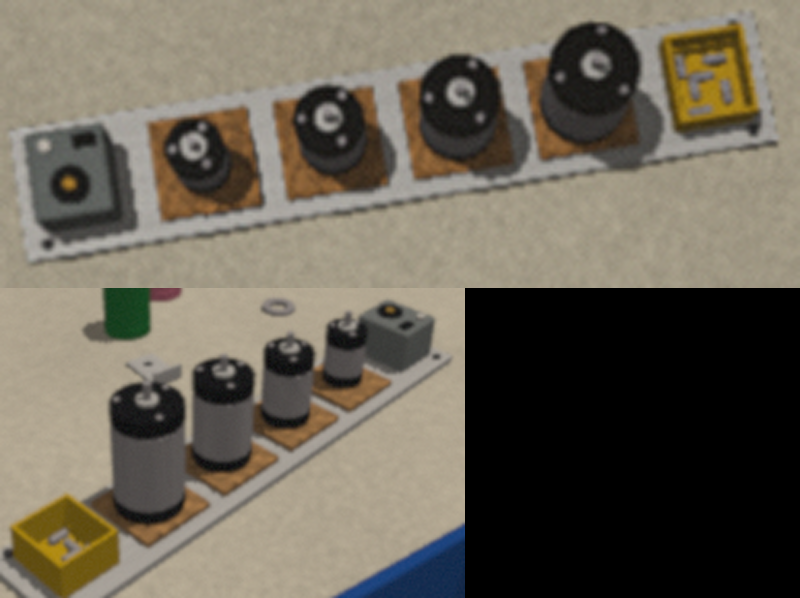

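The picture shows all four motors upright and centred within about 2 mm. Bosses in the top view are at (256,186), (298,177), (339,169) and (381,160), against ideal (255,185), (296,177), (338,168) and (381,160). Size grows away from the tester and the arm is clear.

```bash
python3 -c "
from station import job
print(job.sign_off())"
```

```text
the job is handed in; nothing more can be done
None
```

I handed the job in at about 30 s of robot time: all four motors stand free and upright on their pads, smallest next to the grey test box and largest farthest away, each centred to within about 2 mm on the final pictures.

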